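# Set up a beetle under the photo light

## Robot

A 6-joint arm with a two-finger parallel gripper is mounted at the origin on the work surface. World frame = base frame: x ahead of the robot, y to its left, z up, the work surface at z = 0. Lengths are in m, angles in rad, forces in N, time in s.
With the tool pointing down it reaches from about 0.425 to 0.95 m from the base axis. Payload 3.5 kg.
Tool frame: the origin (TCP) lies between the finger pads; the fingertips stand 14 mm ahead of it and the grasp point (between the pads) lies 5 mm behind it (ctrl.tip_extent is the distance from the TCP to the fingertips, in m); x points along the fingers, z is the direction in which the jaws open and shut, and the axes are right-handed (so a half turn about x gives the same grasp; the last joint's range is limited). The gripper opens to 85 mm and grips with 20 to 120 N. Pads are 22 mm wide; open, the fingers measure 114 mm over their backs; the gripper's body (76 mm by 85 mm) begins 54 mm behind the grasp point. The pads swing forward as they close: fully open they stand 13 mm farther back than shut.
Start: joints at [1.003, 0.286, 1.577, -0, 1.279, -0.15], TCP at [0.274, 0.617, 0.245] pointing down, gripper open.
Joint ranges: [-2.77, 2.77], [-0.9, 2.22], [0.21, 2.48], [-1.53, 4.67], [0.24, 2.81], [-2.84, 2.84]. Speed limits (rad/s): [2.79, 2.79, 3.14, 3.14, 3.14, 3.14].

## Interface

Orientations are given as a unit quaternion [x, y, z, w].
In Python, from plant import ctrl gives the robot as it stands.
- The arm moves only by the tool move_arm, never from a script. Its argument "commands" is one flat list of numbers, 4 for each row, row after row: the shift along the tool's x, y, z in units of 25 mm (1.0 is 25 mm), then the turn about the tool's x in units of 5 degrees (1.0 is 5 degrees). A call has 1 to 20 rows; each row shifts and turns the commanded pose from where the row before left it, along the tool's axes as they then stand; what a row does not reach is not made up. A row lasts 1/8 s, in which the tool goes at most 62.5 mm and 10.7 degrees, less where a joint would pass 70% of its speed; a pose out of reach is approached as far as the arm can. A call is refused whole if a number of a shift passes 1 or a number of a turn 1, either way. A call with a gripper value outside its range is refused whole. "jaw" is the finger opening in mm, from 0 to 85.4, set as the call begins (left out, the last holds). The fingers move at their own pace and stop on an object; "force" is the grip in N (left out, the last holds). Time passes only in rows, so rows that do not move let the fingers close. It gives the time, the measured TCP pose, the force and the opening at its end, in the units of the state.
- ctrl.get_state(): the state, without advancing time (a new reading comes with each control period).
- ctrl.read_camera(name): name is "scene" or "top" or "wrist"; returns the picture (384x512x3 uint8, red, green, blue); there is no depth.
- ctrl.get_calibration(name): a dict with "camera_matrix" (3x3 intrinsics, pixels), "camera_from_world" (4x4, takes a point from world to camera coordinates); the wrist camera has in their place "mount" (4x4, takes a point from camera to tool coordinates, whose origin is the TCP and whose axes are the tool frame's). Camera axes: x right, y down, z forward; pixel columns grow to the right and rows downward; lengths in m; the calibration is good to about 2 mm. A picture is of the moment at which its call begins: read the wrist's pose just before it. get_calibration takes no time and is no camera call.
- ctrl.sign_off(): hands the job in, once; it reports no verdict.
The state is a dict: "time": time; "qpos": joint angles; "dq": joint speeds; "joint_efforts": joint torques, N m; "eef_pos": TCP position; "tcp_rot": TCP orientation; "contact_force": force on the tool from outside, world axes, zero at the start; "wrist_torque": the same for the moment, N m; "opening": opening from 0.0 (shut) to 1.0 (fully open).
Only numpy, scipy, OpenCV 4.12 (cv2) and the standard library are available. Lean on these libraries where they do the work, as an engineer would, in place of code of your own. Each camera call takes 0.05 s, during which the arm holds its last target.

## Task

Lift the black beetle on its green base out of the card box and set it down gently, upright, in the middle of the round white photo stage. Then slide the black dimmer grip along its track until the white line on it is level with the red preset tab, and let go. Leave the red tab, the brown beetle, the loupe and the pin jar where they are.

Things in the scene. Friction and masses are not known exactly. Their poses are not given: they have to be found in the camera images.
- light_unit: Fixed photo light unit facing away from the robot. Origin on the table; x points to the robot, y to the robot's right, z up. Control panel y -185 to +45 mm, sloping at 35 degrees, high at the robot's side: low edge at x -45, z 30; track line at x 0, z 61.5; high edge at x +45, z 93 mm. Foot plate of the stage: x -172 to +48, y 50 to 180, 10 mm high. Two posts at y +-192, x 18 to 42.
- led_bar (a point): Middle of the lower edge, on the side away from the robot, of the LED bar that hangs over the panel, 159 mm above the table; the bar reaches 195 mm to each side (y), 45 mm towards the robot (+x), 31 mm up. It blocks the gripper from straight above the dimmer: come in square to the panel, tool tilted about 35 degrees, fingers pointing back to the robot. Axes as light_unit.
- stage (a point): Centre of the top face of the round white stage, 100 mm across, 30 mm above the table; it is open above (the light bar begins 96 mm nearer the robot). Axes as light_unit.
- dimmer (a joint): Position of the dimmer grip along its track, m: 0 at the robot's left end, 0.14 at the right end. It grows along the unit's y axis. Friction about 2 N; it stays where it is left.
- dimmer_top (a point): Centre of the outer end of the black dimmer grip: 28 mm up the slope (its x), 20 mm along the track (its y), standing 41 mm square out of the panel (its z, 35 degrees from vertical, leaning away from the robot), with a white line across its middle. Axes: x up the slope, y along the track, z out of the panel.
- preset (a joint): Position of the red preset tab along the same scale, m: the grip is level with the tab when joint dimmer equals joint preset.
- preset_tab (a point): Centre of the outer face of the red preset tab: 20 mm along the slope, 8 mm along the track, 7 mm proud of the panel, its centre 31 mm down the slope from the track line. Axes as dimmer_top.
- card_box: Fixed open card box, 140 (x) x 200 (y) x 45 mm high, walls and floor 4 mm. Origin at the centre of its underside. Two mounted beetles stand in it, one in each half (y), either way round.
- black_beetle: Black beetle on a GREEN base: base 30 (x) x 44 (y) x 22 mm high, beetle on top 19 mm wide, 32 mm long along y, up to 40 mm above the underside. Loose, about 50 g. Origin at the centre of its underside, z up.
- brown_beetle: Brown beetle on a WHITE base, same sizes; leave it in the box.
- loupe: Dark metal loupe standing on the table, 42 mm across, 38 mm high, loose. Origin at its underside.
- pin_jar: Amber jar with a blue cap, 48 mm across, 75 mm high, loose. Origin at its underside.
Not all that is in view belongs to the job. What is shaped like the black_beetle but pink is not meant.

How it is judged:
By the outcome, as a careful person would: the job done as asked, in the order asked, and still so for the second after the job is handed in, with the robot touching nothing.
It also fails if it takes over 48 s, if anything falls off the work surface, if the arm or the gripper's body presses on something with over 40 N, if the wrist force passes 120 N, or if a joint passes its speed limit or range.

## Working session

There is one attempt and no reset: what is moved stays moved. The work goes in short steps, Python scripts to look and compute and a tool call to move; the robot and the scene stay as the last step left them, time stands still between calls to the robot, and variables do not carry over. Pictures are saved under pics/ and viewed, and the job is handed in when it is done.

Besides the shell and the picture viewer there is one more tool, called after ">>>" as name(argument=value, ...), one argument or row to a line, values as JSON. move_arm: Moves the arm, as the interface text tells. Its arguments: {"type":"object","properties":{"commands":{"type":"array"},"jaw":{"type":"number"},"force":{"type":"number"}},"required":["commands"]}

```bash
mkdir -p pics; ls
python3 - <<'E'
from plant import ctrl
import cv2,numpy as np
s=ctrl.get_state();print({k:np.round(v,4).tolist() for k,v in s.items()})
for n in("scene","top","wrist"):
    im=ctrl.read_camera(n);cv2.imwrite(f"pics/{n}0.png",im[:,:,::-1])
    c=ctrl.get_calibration(n);print(n,{k:np.round(v,4).tolist() for k,v in c.items()})
E
```

```text
pics
{'time': 0.0, 'qpos': [1.003, 0.2872, 1.5782, 0.0, 1.2786, -0.15], 'dq': [-0.0026, 0.0006, 0.0008, 0.0008, -0.0001, -0.0003], 'joint_efforts': [-0.0005, -40.599, -29.2619, -0.0003, 0.0057, -0.0], 'eef_pos': [0.2735, 0.6164, 0.2439], 'tcp_rot': [-0.3858, 0.5936, 0.3851, 0.592], 'contact_force': [0.7731, 0.106, 0.2501], 'wrist_torque': [-0.0805, -0.0314, -0.0149], 'opening': 0.9977}
scene {'camera_matrix': [[414.2384, 0.0, 257.7944], [0.0, 414.2384, 193.5273], [0.0, 0.0, 1.0]], 'camera_from_world': [[-0.4492, 0.8933, -0.0151, 0.3103], [0.5276, 0.2516, -0.8114, -0.2289], [-0.721, -0.3725, -0.5843, 1.4605], [0.0, 0.0, 0.0, 1.0]]}
top {'camera_matrix': [[425.2097, 0.0, 259.5069], [0.0, 425.2097, 196.5143], [0.0, 0.0, 1.0]], 'camera_from_world': [[0.0065, -1.0, 0.0007, -0.0381], [-0.9831, -0.0065, -0.1827, 0.6197], [0.1827, 0.0005, -0.9832, 1.1105], [0.0, 0.0, 0.0, 1.0]]}
wrist {'camera_matrix': [[270.1246, 0.0, 257.8883], [0.0, 270.1246, 188.4681], [0.0, 0.0, 1.0]], 'mount': [[-0.0001, -0.2683, 0.9633, -0.1292], [0.0016, -0.9633, -0.2683, 0.0682], [1.0, 0.0015, 0.0006, -0.0003], [0.0, 0.0, 0.0, 1.0]]}
```

View pics/scene0.png

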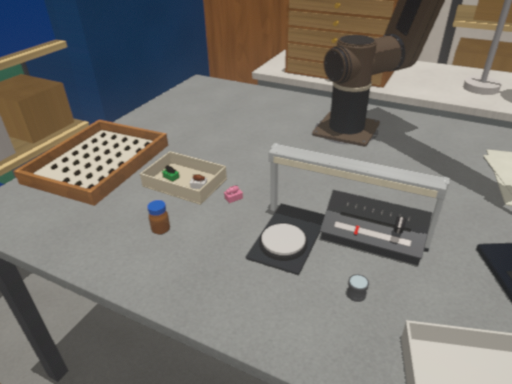

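View pics/top0.png

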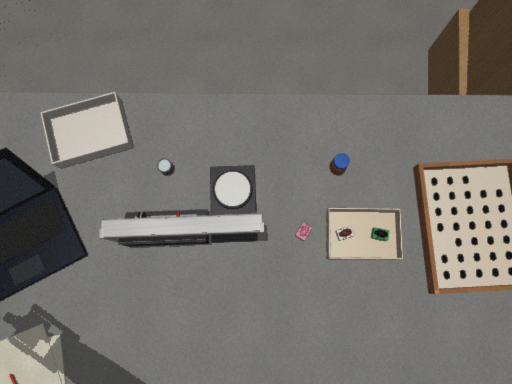

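View pics/wrist0.png

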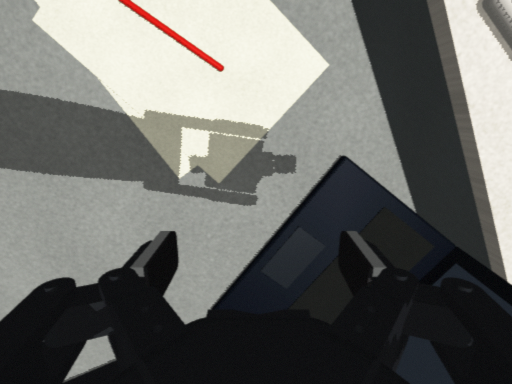

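Top view: the candidates are the green base with black beetle at (380,234) in the box, the white base with brown beetle at (345,233), the pink decoy at (304,232), and the framed tray's black specks at (420-512,165-290). The green one matches. Next I'll check it in a close crop and measure.

```bash
cat > h.py <<'E'
from plant import ctrl
import cv2,numpy as np
from scipy.spatial.transform import Rotation as R
def cal(n):
    c=ctrl.get_calibration(n);K=np.array(c["camera_matrix"])
    if n=="wrist":
        s=ctrl.get_state();T=np.eye(4);T[:3,:3]=R.from_quat(s["tcp_rot"]).as_matrix();T[:3,3]=s["eef_pos"]
        return K,np.linalg.inv(T@np.array(c["mount"]))
    return K,np.array(c["camera_from_world"])
def ray(n,uv,C=None):
    K,M=C or cal(n);Mi=np.linalg.inv(M);d=Mi[:3,:3]@np.linalg.inv(K)@np.array([uv[0],uv[1],1.]);return Mi[:3,3],d
def onz(n,uv,z,C=None):
    o,d=ray(n,uv,C);return o+d*(z-o[2])/d[2]
def proj(n,p,C=None):
    K,M=C or cal(n);q=M@np.append(p,1);v=K@q[:3];return v[:2]/v[2]
def tri(o1,d1,o2,d2):
    A=np.stack([d1,-d2],1);t=np.linalg.lstsq(A,o2-o1,rcond=None)[0];a=o1+d1*t[0];b=o2+d2*t[1];return (a+b)/2,np.linalg.norm(a-b)
def rect(mask):
    cs,_=cv2.findContours(mask.astype(np.uint8),cv2.RETR_EXTERNAL,cv2.CHAIN_APPROX_NONE);c=max(cs,key=cv2.contourArea);return c,cv2.minAreaRect(c)
E
python3 - <<'E'
from h import *
t=cv2.imread("pics/top0.png")
a=cv2.resize(t[200:270,290:410],None,fx=6,fy=6,interpolation=cv2.INTER_CUBIC);cv2.imwrite("pics/cropbox.png",a)
b=cv2.resize(t[155:255,90:270],None,fx=4.4,fy=4.4,interpolation=cv2.INTER_CUBIC);cv2.imwrite("pics/cropunit.png",b)
s=cv2.imread("pics/scene0.png")
b=cv2.resize(s[145:275,245:450],None,fx=3.9,fy=3.9,interpolation=cv2.INTER_CUBIC);cv2.imwrite("pics/cropunit_s.png",b)
E
```

```text
(no output)
```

View pics/cropbox.png

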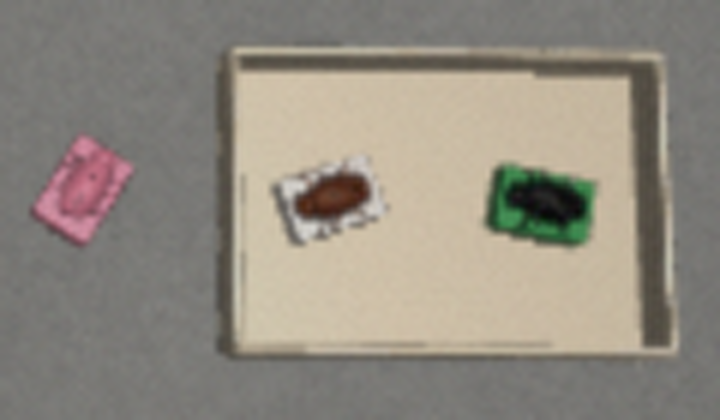

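View pics/cropunit.png

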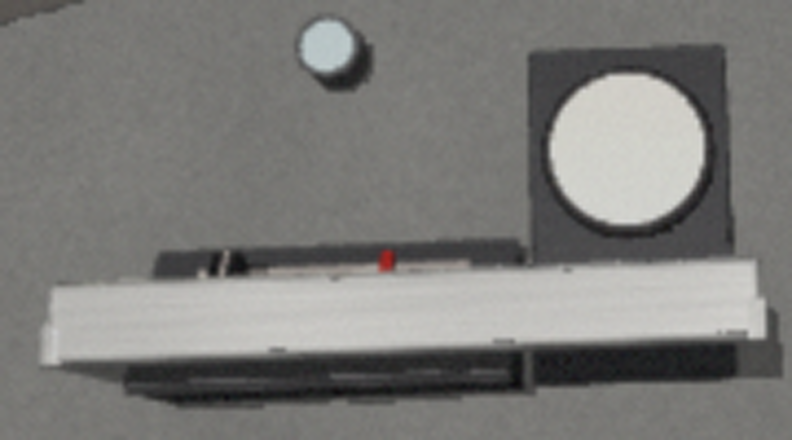

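View pics/cropunit_s.png

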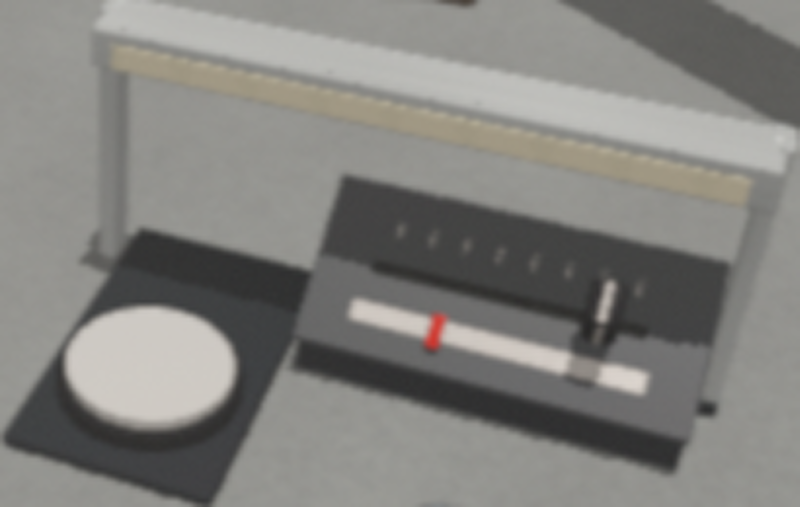

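Run:
```python
from h import *
print("tip",ctrl.tip_extent)
s=ctrl.get_state();print(np.round(R.from_quat(s["tcp_rot"]).as_matrix(),4))
t=cv2.imread("pics/top0.png");sc=cv2.imread("pics/scene0.png")
def hsv(i):return cv2.cvtColor(i,cv2.COLOR_BGR2HSV)
for n,im in(("top",t),("scene",sc)):
    H=hsv(im)
    g=cv2.inRange(H,(45,100,40),(85,255,255)); 
    if n=="scene": g[:, :150]=0; g[:,200:]=0
    c,r=rect(cv2.morphologyEx(g,cv2.MORPH_CLOSE,np.ones((5,5))));print(n,"green",r)
    if n=="top":
        b=cv2.boxPoints(r);P=[onz("top",p,.026) for p in b];print(np.round(P,4),np.mean(P,0))
    wm=cv2.inRange(H,(0,0,180),(180,40,255))
    if n=="top":
        wm[:160]=0;wm[211:]=0;wm[:,:210]=0;wm[:,258:]=0
    else: wm[:218]=0;wm[262:]=0;wm[:,:255]=0;wm[:,312:]=0
    c,r=rect(wm);print("stage",cv2.fitEllipse(c),np.round(onz(n,cv2.fitEllipse(c)[0],.03),4))
    rm=cv2.inRange(H,(0,150,100),(8,255,255))|cv2.inRange(H,(172,150,100),(180,255,255))
    if n=="top":rm[:200]=0;rm[230:]=0;rm[:,:150]=0;rm[:,210:]=0
    else: rm[:220]=0;rm[240:]=0;rm[:,:340]=0;rm[:,370:]=0
    c,r=rect(rm);print("red",r)
    bm=cv2.inRange(H,(100,120,60),(130,255,255))
    if n=="top": bm[:140]=0;bm[180:]=0;bm[:,:320]=0;bm[:,360:]=0; c,r=rect(bm);print("jar",onz(n,r[0],.075))
# foot plate edge points & bar edges in top (crop coords/4.4+offset)
f=lambda u,v:(90+u/4.4,155+v/4.4)
for nm,uv,z in(("plateFL",f(528,55),.01),("plateFR",f(724,46),.01),("barL",f(50,285),.19),("barR",f(756,262),.19),("knobline",f(222,262),.1),("loupe",f(327,45),.038),("boxTL",(290+232/6,200+50/6),.045),("boxTR",(290+662/6,200+57/6),.045),("boxBR",(290+676/6,200+352/6),.045),("boxBL",(290+232/6,200+352/6),.045)):
    print(nm,np.round(onz("top",uv,z),4))
```

```text
tip 0.014
[[-1.000e-03 -9.140e-01  4.058e-01]
 [-1.600e-03  4.058e-01  9.140e-01]
 [-1.000e+00  3.000e-04 -1.900e-03]]
top green ((379.8370666503906, 234.03927612304688), (15.740165710449219, 9.594006538391113), 12.994616508483887)
[[ 0.5138 -0.344   0.026 ]
 [ 0.5398 -0.3511  0.026 ]
 [ 0.5303 -0.3933  0.026 ]
 [ 0.5043 -0.3861  0.026 ]] [ 0.52204221 -0.36861206  0.026     ]
stage ((232.12147521972656, 188.39971923828125), (32.99053955078125, 33.70463562011719), 75.80693817138672) [0.6477 0.0434 0.03  ]
red ((177.0, 213.5), (3.0, 2.0), 90.0)
jar [ 0.71801152 -0.25784875  0.075     ]
scene green ((170.0, 175.0), (8.0, 14.0), 90.0)
stage ((282.974853515625, 238.12875366210938), (27.82323455810547, 41.3774299621582), 93.00161743164062) [0.6528 0.0464 0.03  ]
red ((356.14996337890625, 229.5500030517578), (1.8973664045333862, 7.905693531036377), 18.434947967529297)
plateFL [0.7132 0.1099 0.01  ]
plateFR [ 0.7201 -0.019   0.01  ]
barL [0.5359 0.3456 0.19  ]
barR [ 0.5511 -0.0399  0.19  ]
knobline [0.5618 0.2778 0.1   ]
loupe [0.7118 0.236  0.038 ]
boxTL [ 0.5903 -0.2251  0.045 ]
boxTR [ 0.5883 -0.4229  0.045 ]
boxBR [ 0.4539 -0.4219  0.045 ]
boxBL [ 0.4526 -0.222   0.045 ]
```

>>> move_arm(
  commands=[0,0,0,1,0,0,0,1,0,0,0,1,0,0,0,1,0,0,0,1,0,0,0,1,0,0,0,1,0,0,0,1,0,0,0,1,0,0,0,1,0,0,0,1,0,0,0,1,0,0,0,1,0,0,0,1,0,0,0,1,0,0,0,0.75],
  jaw=60,
)

```text
time: 2.15
eef_pos: [0.2737, 0.6167, 0.2447]
tcp_rot: [0.079, 0.703, -0.079, 0.703]
contact_force: [-0.5, -1.2, 0.3]
opening: 0.705
```

>>> move_arm(
  commands=[0,-1,1,0,0,-1,1,0,0,-1,1,0,0,-1,1,0,0,-1,1,0,0,-1,1,0,0,-1,1,0,0,-1,1,0,0,-1,1,0,0,-1,1,0,0,-1,1,0,0,-1,1,0,0,-1,1,0,0,-1,1,0,0,-1,1,0,0,-1,1,0,0,-1,1,0,0,-1,1,0],
)

```text
time: 4.4
eef_pos: [0.6143, 0.0781, 0.2449]
tcp_rot: [0.078, 0.703, -0.078, 0.703]
contact_force: [0.8, 0.2, -0.2]
opening: 0.703
```

>>> move_arm(
  commands=[0,-1,0,0,0,-1,0,0,0,-1,0,0,0,-1,0,0,0,-1,0,0,0,-1,0,0,0,-1,0,0,0,-1,0,0,0,-1,0,0,0,-1,0,0,0,-1,0,0,0,-1,0,0,0,-1,0,0,0,-1,0,0,0,-1,0,0,0,-1,0,0,0,-1,0,0,0,-1,0,0],
)

```text
time: 6.65
eef_pos: [0.5148, -0.3614, 0.2453]
tcp_rot: [0.078, 0.703, -0.078, 0.703]
contact_force: [-0.4, -0.9, -0.2]
opening: 0.697
```

Run:
```python
from h import *
C=cal("wrist");im=ctrl.read_camera("wrist")[:,:,::-1].copy();cv2.imwrite("pics/w1.png",im)
H=cv2.cvtColor(im,cv2.COLOR_BGR2HSV);g=cv2.inRange(H,(45,100,40),(85,255,255))
c,r=rect(cv2.morphologyEx(g,cv2.MORPH_CLOSE,np.ones((15,15))));print(r)
P=np.array([onz("wrist",p,.026,C) for p in cv2.boxPoints(r)]);print(np.round(P,4),P.mean(0))
```

```text
((265.5, 171.0), (34.0, 21.0), 90.0)
[[ 0.5147 -0.3439  0.026 ]
 [ 0.5412 -0.3498  0.026 ]
 [ 0.532  -0.3945  0.026 ]
 [ 0.5046 -0.3884  0.026 ]] [ 0.52311822 -0.36918406  0.026     ]
```

View pics/w1.png

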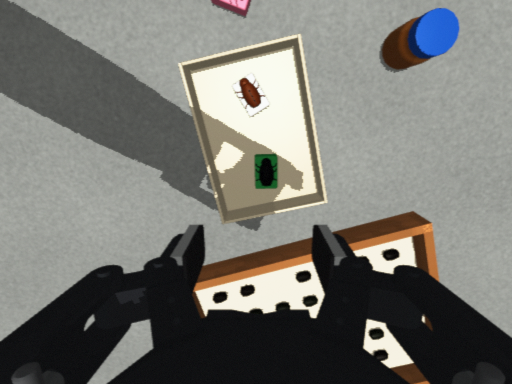

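>>> move_arm(
  commands=[0,-0.22,0.38,0,1,0,0,0,1,0,0,0,1,0,0,0,1,0,0,0,1,0,0,0,1,0,0,0,1,0,0,0,0.8,0,0,0,0.7,0,0,0,0.5,0,0,0,0,0,0,0],
)

```text
time: 8.2
eef_pos: [0.5228, -0.3669, 0.0192]
tcp_rot: [0.079, 0.703, -0.078, 0.702]
contact_force: [-1.0, -0.1, -0.2]
opening: 0.704
```

Run:
```python
from h import *
im=ctrl.read_camera("wrist")[:,:,::-1].copy();cv2.imwrite("pics/w2.png",im)
print(ctrl.get_state()["eef_pos"],ctrl.get_state()["contact_force"])
```

```text
[ 0.52327685 -0.36741679  0.02019439] [0.75637665 0.29007685 0.69384737]
```

View pics/w2.png

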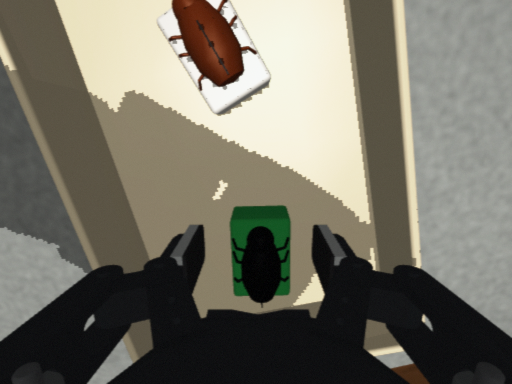

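Wrist view: the green base is centred at (261,250) between the pads at (190,250) and (330,250), and nothing touches. I'll close on it and lift.

>>> move_arm(
  commands=[0,0,0,0,0,0,0,0,0,0,0,0,0,0,0,0,0,0,0,0,0,0,0,0],
  jaw=20,
  force=30,
)

```text
time: 9.0
eef_pos: [0.5239, -0.368, 0.0216]
tcp_rot: [0.078, 0.702, -0.079, 0.703]
contact_force: [0.3, 0.0, 5.8]
opening: 0.346
```

>>> move_arm(
  commands=[-0.4,0,0,0,-0.8,0,0,0,-1,0,0,0,-1,0,0,0,-1,0,0,0,-1,0,0,0],
)

```text
time: 9.75
eef_pos: [0.5231, -0.3672, 0.1522]
tcp_rot: [0.078, 0.703, -0.078, 0.703]
contact_force: [-0.8, 0.4, -1.8]
opening: 0.347
```

Run:
```python
from h import *
im=ctrl.read_camera("wrist")[:,:,::-1].copy();cv2.imwrite("pics/w3.png",im)
s=ctrl.get_state();print(s["eef_pos"],s["opening"],np.round(R.from_quat(s["tcp_rot"]).as_matrix(),4))
```

```text
[ 0.52483131 -0.36873674  0.15656563] 0.3441750821780539 [[ 0.0053  0.2195  0.9756]
 [-0.0051  0.9756 -0.2195]
 [-1.     -0.0038  0.0063]]
```

View pics/w3.png

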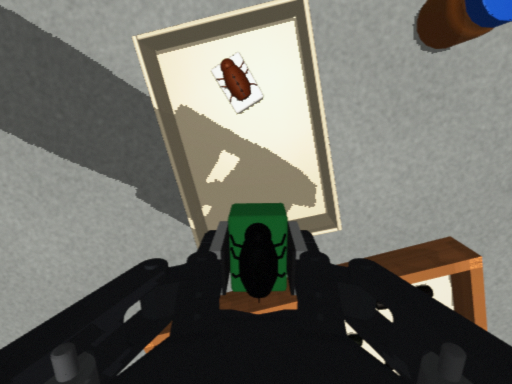

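>>> move_arm(
  commands=[-0.2,0.5,0.5,0,-0.2,0.8,0.8,0,0,1,0,0,0,1,0,0,0,1,0,0,0,1,0,0,0,1,0,0,0,1,0,0,0,1,0,0,0,1,0,0,0,1,0,0,0,1,0,0,0,1,0,0,0,0.7,0,0,0,0,0,0],
)

```text
time: 11.68
eef_pos: [0.6263, -0.0561, 0.1603]
tcp_rot: [0.077, 0.703, -0.077, 0.703]
contact_force: [0.0, 0.4, -0.6]
opening: 0.348
```

Run:
```python
from h import *
C=cal("wrist");im=ctrl.read_camera("wrist")[:,:,::-1].copy();cv2.imwrite("pics/w4.png",im)
s=ctrl.get_state();print(s["eef_pos"],s["opening"])
H=cv2.cvtColor(im,cv2.COLOR_BGR2HSV);w=cv2.inRange(H,(0,0,170),(180,40,255))
c,r=rect(w);e=cv2.fitEllipse(c);print(e,r,onz("wrist",e[0],.03,C))
```

```text
[ 0.62625249 -0.05700967  0.1602933 ] 0.3442740007557207
((257.26605224609375, 69.371337890625), (111.02406311035156, 119.50918579101562), 0.40233156085014343) ((257.5, 69.0), (120.0, 111.0), 90.0) [0.64834448 0.046832   0.03      ]
```

View pics/w4.png

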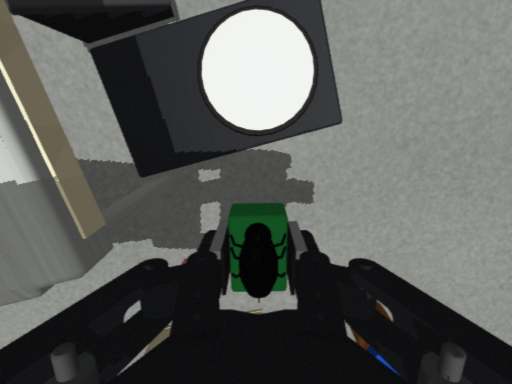

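Run:
```python
from h import *
C=cal("wrist");s=ctrl.get_state();p=onz("wrist",(259,256),.166,C);M=R.from_quat(s["tcp_rot"]).as_matrix()
print(M.T@(p-s["eef_pos"])); 
for v in (222,291):print(M.T@(onz("wrist",(259,v),.166,C)-s["eef_pos"]))
print(M.T@(np.array([.6487,.0455,0])-s["eef_pos"])/.025)
```

```text
[-0.00570552 -0.00238686  0.00042259]
[-0.00571486  0.01625972  0.00037208]
[-0.00569515 -0.0231122   0.00047873]
[ 6.40962961  4.20070953 -0.01976935]
```

>>> move_arm(
  commands=[0,1,0,0,0,1,0,0,0,1,0,0,0,0.8,0,0,0,0.5,0,0,0.6,0,0,0,1,0,0,0,1,0,0,0,0.8,0,0,0,0.5,0,0,0,0.3,0,0,0,0.15,0,0,0,0,0,0,0],
)

```text
time: 13.35
eef_pos: [0.6503, 0.0474, 0.052]
tcp_rot: [0.078, 0.703, -0.078, 0.703]
contact_force: [-0.0, 0.6, -0.5]
opening: 0.344
```

Run:
```python
from h import *
for i in range(2):
    im=ctrl.read_camera("scene")[:,:,::-1].copy();s=ctrl.get_state();print(s["eef_pos"],s["contact_force"])
cv2.imwrite("pics/s5.png",cv2.resize(im[150:290,220:420],None,fx=4,fy=4,interpolation=cv2.INTER_CUBIC))
```

```text
[0.65042168 0.04742776 0.05225666] [ 0.22893173 -0.3601462  -0.44107065]
[0.65049932 0.04742252 0.05240835] [ 0.19505442  0.42079369 -0.62164885]
```

View pics/s5.png

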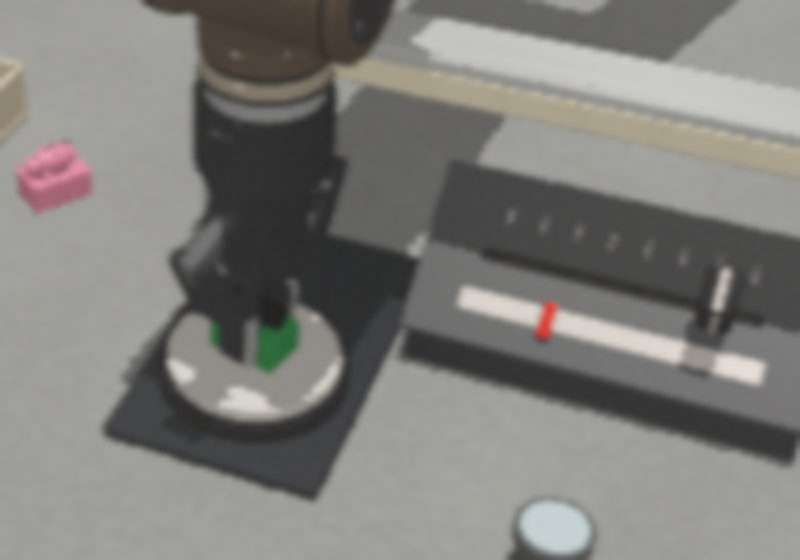

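>>> move_arm(
  commands=[0.08,0,0,0,0.06,0,0,0,0.04,0,0,0,0,0,0,0],
)

```text
time: 13.95
eef_pos: [0.65, 0.0475, 0.0476]
tcp_rot: [0.078, 0.703, -0.078, 0.703]
contact_force: [-2.0, 0.3, 2.5]
opening: 0.346
```

>>> move_arm(
  commands=[0.04,0,0,0,0,0,0,0],
)

```text
time: 14.2
eef_pos: [0.65, 0.0475, 0.0476]
tcp_rot: [0.078, 0.703, -0.078, 0.703]
contact_force: [-4.0, -0.3, 8.0]
opening: 0.345
```

>>> move_arm(
  commands=[-0.02,0,0,0,0,0,0,0],
)

```text
time: 14.45
eef_pos: [0.65, 0.0475, 0.0476]
tcp_rot: [0.078, 0.703, -0.078, 0.703]
contact_force: [-4.8, -0.5, 5.8]
opening: 0.345
```

>>> move_arm(
  commands=[0,0,0,0,0,0,0,0,0,0,0,0,0,0,0,0],
  jaw=50,
)

```text
time: 14.95
eef_pos: [0.6499, 0.0474, 0.0463]
tcp_rot: [0.078, 0.703, -0.078, 0.703]
contact_force: [0.8, 0.1, -0.2]
opening: 0.587
```

>>> move_arm(
  commands=[-0.3,0,0,0,-0.6,0,0,0,-1,0,0,0,-1,0,0,0,-1,0,0,0,-1,0,0,0,0,0,0,0],
)

```text
time: 15.82
eef_pos: [0.6519, 0.0474, 0.1734]
tcp_rot: [0.078, 0.7, -0.078, 0.705]
contact_force: [0.5, -1.0, -1.1]
opening: 0.585
```

Run:
```python
from h import *
C=cal("wrist");im=ctrl.read_camera("wrist")[:,:,::-1].copy();cv2.imwrite("pics/w6.png",im)
s=ctrl.get_state();print(s["eef_pos"],s["qpos"])
H=cv2.cvtColor(im,cv2.COLOR_BGR2HSV)
g=cv2.inRange(H,(45,100,40),(85,255,255));c,r=rect(cv2.morphologyEx(g,cv2.MORPH_CLOSE,np.ones((15,15))));print("beetle",r,onz("wrist",r[0],.052,C))
w=cv2.inRange(H,(0,0,100),(180,60,255))
im2=ctrl.read_camera("scene")[:,:,::-1].copy()
cv2.imwrite("pics/s6.png",cv2.resize(im2[150:290,220:420],None,fx=4,fy=4,interpolation=cv2.INTER_CUBIC))
```

```text
[0.65078752 0.04741161 0.17111906] [-8.25361590e-02  3.01893142e-01  1.69785780e+00  1.28620432e-05
  1.13808976e+00  1.38839227e-01]
beetle ((255.0, 187.0), (46.0, 30.0), 90.0) [0.64987077 0.04736575 0.052     ]
```

View pics/w6.png

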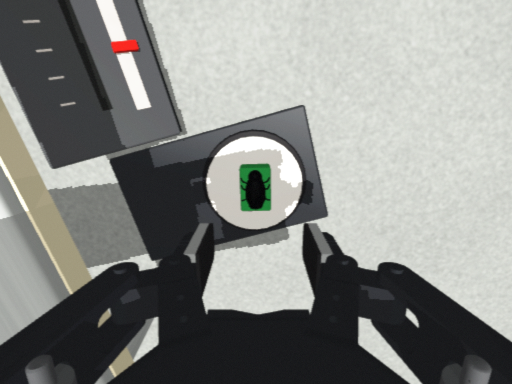

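View pics/s6.png

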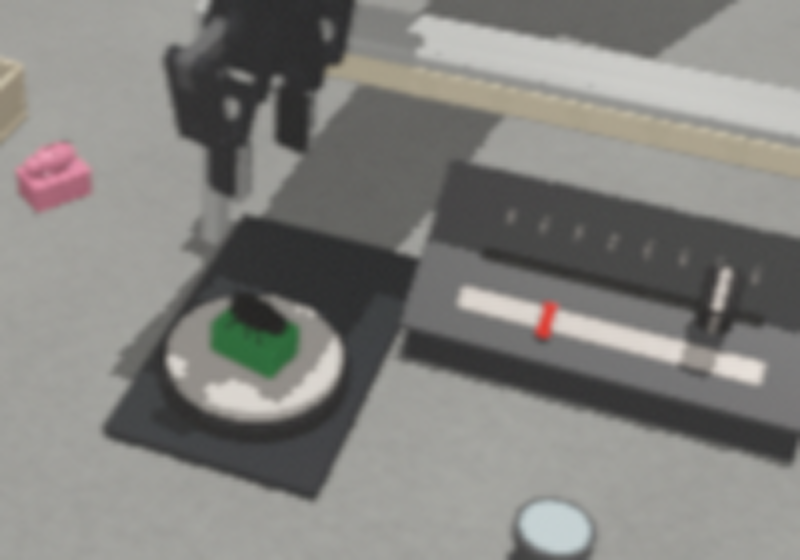

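Run:
```python
from h import *
from scipy.optimize import least_squares
C=cal("wrist")
C0=cal("top")
f=lambda u,v:(90+u/4.4,155+v/4.4)
pts=[("wrist",(303,106),-.172,.05,.01),("wrist",(328,215),-.172,.18,.01),("wrist",(181,132),-.045,.045,.03),("wrist",(52,167),.045,.045,.093),
("top",f(528,53),-.172,.05,.01),("top",f(724,46),-.172,.18,.01)]
W=[onz(n,uv,z,C if n=="wrist" else C0) for n,uv,x,y,z in pts]
U=np.array([[p[2],p[3]] for p in pts]);W=np.array(W)[:,:2]
def f2(q,):
    ex=np.array([np.cos(q[2]),np.sin(q[2])]);ey=np.array([np.sin(q[2]),-np.cos(q[2])])*1
    # ex ~ (-1,0): q2~pi ; right handed z up: ey = (-sin,cos)
    ey=np.array([-np.sin(q[2]),np.cos(q[2])])
    return q[:2]+U[:,:1]*ex+U[:,1:]*ey
r=least_squares(lambda q:(f2(q)-W).ravel(),[.54,.16,np.pi]);q=r.x
print(q,np.degrees(q[2])-180,np.round((f2(q)-W)*1000,1))
ex=np.array([np.cos(q[2]),np.sin(q[2])]);ey=np.array([-np.sin(q[2]),np.cos(q[2])])
un=lambda p:np.round(np.array([(p[:2]-q[:2])@ex,(p[:2]-q[:2])@ey,p[2]])*1000,1)
print("stage w",un(onz("wrist",(254,181),.03,C)),"beetle",un(np.array([.6499,.0474,.052])))
print("tab wrist",un(onz("wrist",(125,46.5),.0495,C)),"tab top",un(onz("top",(177,214),.0495)),"tab scene",un(onz("scene",(356.1,229.5),.0495)))
g=lambda u,v:(220+u/4,150+v/4)
print("knob scene line",[un(onz("scene",g(*a),z)) for a,z in(((726,268),.103),((714,330),.087))])
print("knob top",un(onz("top",f(222,262),.0905)))
print("bar wrist", un(onz("top",f(50,285),.19)),un(onz("top",f(756,262),.19)), un(onz("wrist",(104,384),.159,C)),un(onz("wrist",(0,110),.159,C)))
print("loupe",un(onz("top",f(327,45),.038)))
np.save("unit.npy",q)
```

```text
[0.5408078  0.15585101 3.17790638] 2.0806234377590727 [[ 3.3  1.6]
 [ 1.  -4.8]
 [-0.2 -0.2]
 [-3.2  0. ]
 [-0.   2.2]
 [-0.9  1.2]]
stage w [-101.4  110.4   30. ] beetle [-105.1  112.3   52. ]
tab wrist [-28.5 -33.3  49.5] tab top [-31.6 -35.   49.5] tab scene [-34.1 -36.2  49.5]
knob scene line [array([ -18.2, -124.7,  103. ]), array([ -52.6, -126.8,   87. ])]
knob top [ -26.8 -123.8   90.5]
bar wrist [  -2.  -189.8  190. ] [ -3.2 196.  190. ] [ 22.2 190.  159. ] [  1.2  12.8 159. ]
loupe [-173.7  -73.9   38. ]
```

Wrist and scene views: the beetle stands upright at (255,187), within about 2 mm of the stage centre at (254,181), after allowing for height parallax. The red tab is at (125,46). Next comes the dimmer. The tool can't be tilted with these moves, so I'll push the grip with the robot-side finger, keeping the tool axis clear of the bar. First I'll look from halfway.

>>> move_arm(
  commands=[0,0,0,-1,0,0,0,-1,0,0,0,-0.95,0,0.8,-0.4,0,0,1,-0.4,0,0,1,-0.4,0,0,1,0,0,0,0.7,0,0,0,0,0,0],
  jaw=85,
)

```text
time: 17.05
eef_pos: [0.6152, 0.1603, 0.1686]
tcp_rot: [-0.013, 0.707, 0.013, 0.707]
contact_force: [0.6, 0.0, -0.5]
opening: 0.996
```

Run:
```python
from h import *
s=ctrl.get_state()
im=ctrl.read_camera("wrist")[:,:,::-1].copy();cv2.imwrite("pics/w7.png",im)
print(s["eef_pos"],s["tcp_rot"],s["opening"])
```

```text
[0.61516042 0.16027852 0.16856134] [-0.01338967  0.70731949  0.01330069  0.70664202] 0.9960232360327187
```

View pics/w7.png

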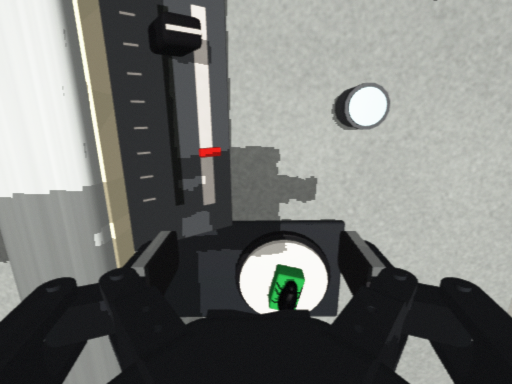

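Run:
```python
from h import *
C=cal("wrist");q=np.load("unit.npy")
im=cv2.imread("pics/w7.png")
cv2.imwrite("pics/w7c.png",cv2.resize(im[0:170,70:250],None,fx=3.5,fy=3.5,interpolation=cv2.INTER_CUBIC))
ex=np.array([np.cos(q[2]),np.sin(q[2])]);ey=np.array([-np.sin(q[2]),np.cos(q[2])])
un=lambda p:np.round(np.array([(p[:2]-q[:2])@ex,(p[:2]-q[:2])@ey,p[2]])*1000,1)
print("tcp",un(np.array(ctrl.get_state()["eef_pos"])))
for n,uv,z in(("tab",(210,152),.0495),("knobtop",(183,30),.0951),("bar1",(104,1),.159),("bar2",(131,240),.159),("edge1",(228,10),.03),("edge2",(232,215),.03),("p",(344,221),.01),("panel",(232,222),.03)):
    print(n,un(onz("wrist",uv,z,C)),onz("wrist",uv,z,C))
```

```text
tcp [-74.7  -0.8 168.7]
tab [-30.3 -34.1  49.5] [0.56987165 0.19104777 0.0495    ]
knobtop [ -24.1 -122.2   95.1] [0.56042192 0.27880578 0.0951    ]
bar1 [  -5.5 -116.8  159. ] [0.54203628 0.27276733 0.159     ]
bar2 [ -3.    0.4 159. ] [0.54383534 0.15557795 0.159     ]
edge1 [ -48.1 -154.9   30. ] [0.58325825 0.31242851 0.03      ]
edge2 [-47.1  35.3  30. ] [0.58916656 0.12233105 0.03      ]
p [-173.1   50.    10. ] [0.71556371 0.11215036 0.01      ]
panel [-46.9  43.2  30. ] [0.58926853 0.11436222 0.03      ]
```

View pics/w7c.png

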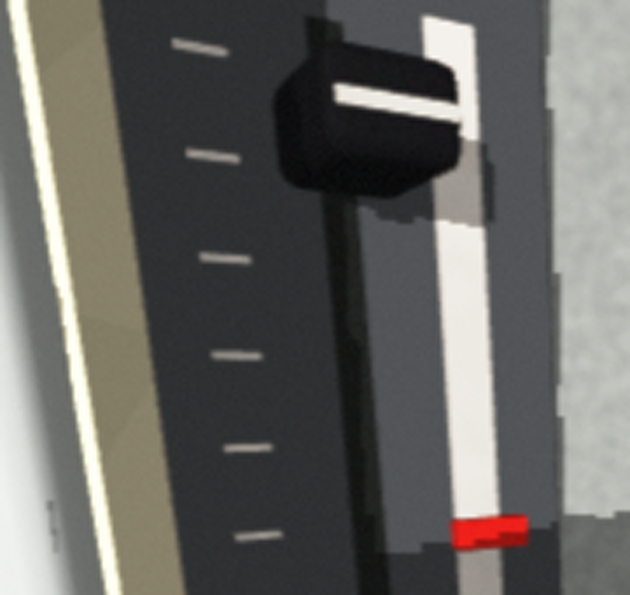

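>>> move_arm(
  commands=[0,0.6,0,0,0,1,0,0,0,1,0,0,0,1,0,0,0,1,0,0,0,1,0,0,0,0.8,0,0,0.5,0,0,0,0.9,0,0,0,0.9,0,0,0,0.7,0,0,0,0.6,0,0,0,0,0,0,0],
)

```text
time: 18.73
eef_pos: [0.6085, 0.3176, 0.0758]
tcp_rot: [-0.013, 0.709, 0.012, 0.705]
contact_force: [0.8, 0.2, 0.3]
opening: 0.994
```

```bash
cat > un.py <<'E'
from h import *
q=np.load("unit.npy")
ex=np.array([np.cos(q[2]),np.sin(q[2])]);ey=np.array([-np.sin(q[2]),np.cos(q[2])])
un=lambda p:np.round(np.array([(p[:2]-q[:2])@ex,(p[:2]-q[:2])@ey,p[2]])*1000,1)
E
python3 - <<'E'
from un import *
s=ctrl.get_state();print(un(np.array(s["eef_pos"])),s["contact_force"])
im=ctrl.read_camera("scene")[:,:,::-1].copy()
cv2.imwrite("pics/s8.png",cv2.resize(im[130:280,270:470],None,fx=4,fy=4,interpolation=cv2.INTER_CUBIC))
E
```

```text
[ -73.5 -159.2   75.8] [0.76910214 0.17619553 0.32875343]
```

View pics/s8.png

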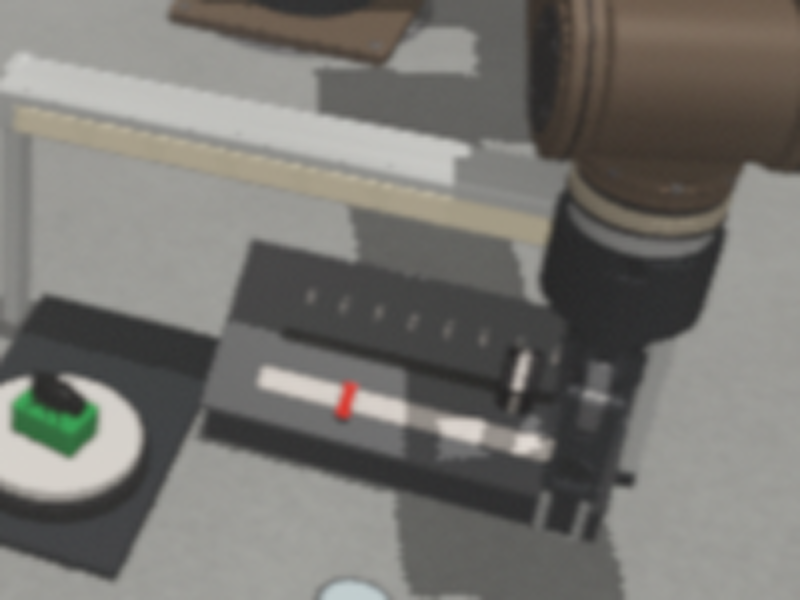

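Scene view: the gripper is down to the left of the grip at (520,375), clear of the bar and panel, and nothing is touched. Pushing right in short steps.

>>> move_arm(
  commands=[0,-0.3,0,0,0,-0.3,0,0,0,-0.3,0,0,0,-0.3,0,0,0,-0.3,0,0],
)

```text
time: 19.4
eef_pos: [0.612, 0.281, 0.0798]
tcp_rot: [-0.012, 0.707, 0.013, 0.707]
contact_force: [1.4, 2.2, 1.6]
opening: 0.996
```

>>> move_arm(
  commands=[0,-0.4,0,0,0,-0.4,0,0,0,-0.4,0,0,0,-0.4,0,0,0,-0.3,0,0,0,-0.2,0,0,0,-0.1,0,0,0,0,0,0],
)

```text
time: 20.4
eef_pos: [0.6131, 0.2258, 0.0787]
tcp_rot: [-0.013, 0.707, 0.013, 0.707]
contact_force: [1.1, -0.5, 0.3]
opening: 0.995
```

Run:
```python
from un import *
s=ctrl.get_state();print(un(np.array(s["eef_pos"])),s["contact_force"])
im=ctrl.read_camera("scene")[:,:,::-1].copy()
cv2.imwrite("pics/s9.png",cv2.resize(im[130:280,270:470],None,fx=4,fy=4,interpolation=cv2.INTER_CUBIC))
im=ctrl.read_camera("wrist")[:,:,::-1].copy();cv2.imwrite("pics/w9.png",im)
```

```text
[-74.8 -67.2  78.7] [ 1.11773437 -0.54871999  0.30783654]
```

View pics/s9.png

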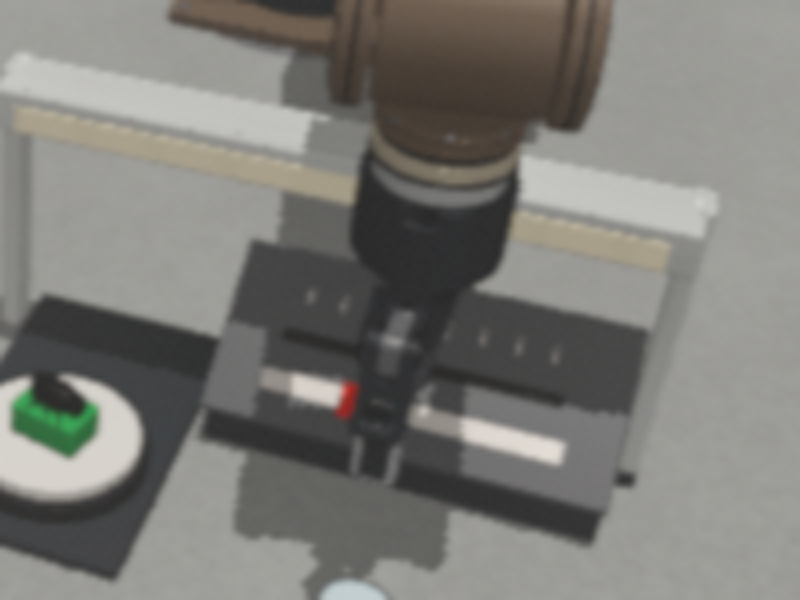

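View pics/w9.png

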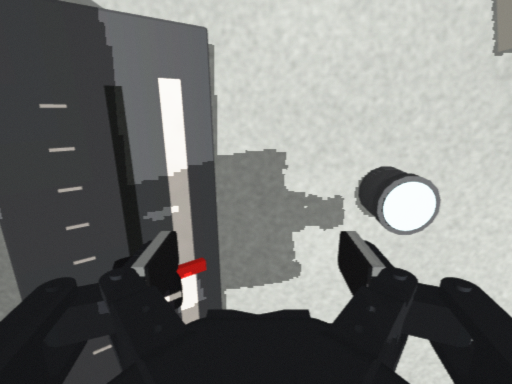

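>>> move_arm(
  commands=[0,0.3,0,0,-0.6,0.2,0,0,-1,0,0,0,-1,0,0,0,-1,-0.5,0,0,0,-1,0,0,0,-1,0,0,0,-0.7,0,0,0,0,0,0],
)

```text
time: 21.62
eef_pos: [0.6158, 0.1581, 0.1689]
tcp_rot: [-0.012, 0.707, 0.012, 0.707]
contact_force: [-0.2, 0.2, -0.0]
opening: 0.997
```

Run:
```python
from un import *
s=ctrl.get_state();print(un(np.array(s["eef_pos"])),s["contact_force"])
np.savez("p10.npz",M=cal("wrist")[1])
im=ctrl.read_camera("wrist")[:,:,::-1].copy();cv2.imwrite("pics/w10.png",im)
cv2.imwrite("pics/w10c.png",cv2.resize(im[70:240,90:270],None,fx=3.5,fy=3.5,interpolation=cv2.INTER_CUBIC))
```

```text
[-75.    0.5 168.9] [-0.17503292  0.20906141 -0.01341794]
```

View pics/w10c.png

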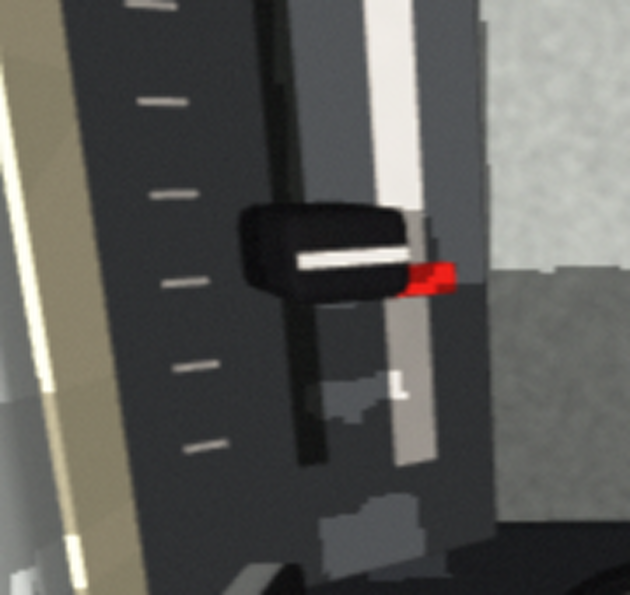

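Run:
```python
from un import *
K,M=cal("wrist");C=(K,np.load("p10.npz")["M"])
f=lambda u,v:(90+u/3.5,70+v/3.5)
p=lambda uv,z:un(onz("wrist",uv,z,C))
print("line",p(f(353,258),.0951),"ends",p(f(297,262),.103),p(f(409,254),.087))
print("tab",p(f(428,279),.0495),"tab R end",p(f(456,277),.0438),)
# same tab from w7
print("pred row at tab y -34.1", p(f(428,279),.0495))
```

```text
line [-24.8 -45.5  95.1] ends [-15.2 -45.5 103. ] [-35.3 -45.5  87. ]
tab [-32.9 -35.1  49.5] tab R end [-39.4 -34.9  43.8]
pred row at tab y -34.1 [-32.9 -35.1  49.5]
```

>>> move_arm(
  commands=[0,0.7,0,0,0,1,0,0,0,1,0,0,0,0.5,0,0,0.6,0,0,0,1,0,0,0,1,0,0,0,0.7,0,0,0,0.3,0,0,0,0,-0.2,0,0,0,-0.2,0,0,0,-0.2,0,0,0,-0.2,0,0,0,-0.1,0,0,0,0,0,0],
)

```text
time: 23.55
eef_pos: [0.6139, 0.216, 0.0794]
tcp_rot: [-0.013, 0.707, 0.013, 0.707]
contact_force: [-1.0, 0.3, 0.6]
opening: 0.992
```

>>> move_arm(
  commands=[0,0.2,0,0,0,0.3,0,0,-0.6,0,0,0,-1,0,0,0,-1,0,0,0,-1,-0.5,0,0,0,-1,0,0,0,-1,0,0,0,-0.8,0,0,0,0,0,0,0,0,0,0],
)

```text
time: 24.92
eef_pos: [0.6163, 0.1468, 0.169]
tcp_rot: [-0.013, 0.707, 0.013, 0.707]
contact_force: [-0.1, 0.7, -1.0]
opening: 0.994
```

Run:
```python
from un import *
s=ctrl.get_state();print(un(np.array(s["eef_pos"])),s["contact_force"])
np.savez("p11.npz",M=cal("wrist")[1])
im=ctrl.read_camera("wrist")[:,:,::-1].copy();cv2.imwrite("pics/w11.png",im)
cv2.imwrite("pics/w11c.png",cv2.resize(im[70:240,90:270],None,fx=3.5,fy=3.5,interpolation=cv2.INTER_CUBIC))
```

```text
[-75.1  11.8 169. ] [-0.06939375  0.71540668 -1.04014309]
```

View pics/w11c.png

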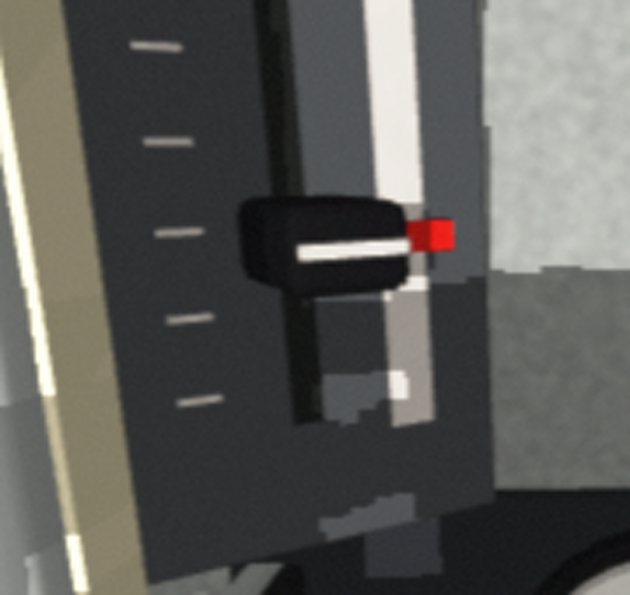

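Run:
```python
from un import *
K,M=cal("wrist");C=(K,np.load("p11.npz")["M"])
f=lambda u,v:(90+u/3.5,70+v/3.5)
p=lambda uv,z:un(onz("wrist",uv,z,C))
print("cam",un(np.linalg.inv(C[1])[:3,3]))
print("line",p(f(353,250),.0951),"ends",p(f(297,255),.103),p(f(409,245),.087))
print("tab",p(f(430,235),.0495),"right end",p(f(455,234),.0438))
im=ctrl.read_camera("top")[:,:,::-1].copy();cv2.imwrite("pics/t11.png",cv2.resize(im[190:230,120:220],None,fx=8,fy=8,interpolation=cv2.INTER_CUBIC))
im=ctrl.read_camera("scene")[:,:,::-1].copy();cv2.imwrite("pics/s11.png",cv2.resize(im[170:270,290:440],None,fx=5.3,fy=5.3,interpolation=cv2.INTER_CUBIC))
```

```text
cam [-74.9 -55.9 298.2]
line [-24.9 -35.7  95.1] ends [-15.4 -35.5 103. ] [-35.4 -36.   87. ]
tab [-33.9 -35.1  49.5] right end [-39.7 -34.9  43.8]
```

View pics/t11.png

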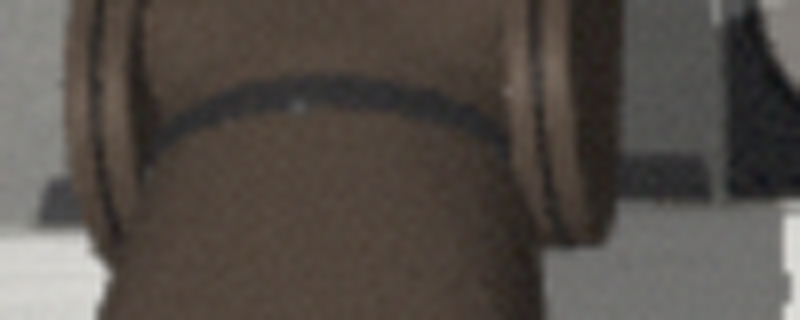

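View pics/s11.png

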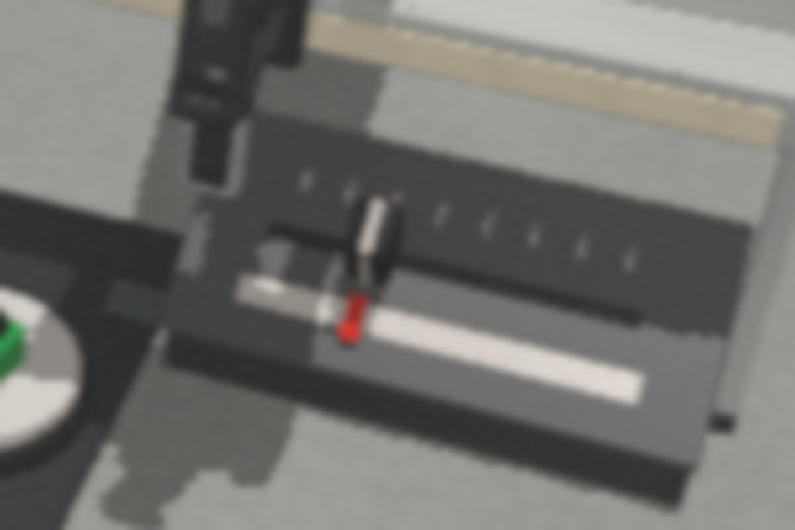

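Run:
```python
from un import *
f=lambda u,v:(290+u/5.3,170+v/5.3)
p=lambda uv,z:un(onz("scene",uv,z))
print("line ends",p(f(378,200),.103),p(f(366,253),.087))
print("tab low end",p(f(348,342),.0438),p(f(359,297),.0552))
im=ctrl.read_camera("wrist");print(un(np.array(ctrl.get_state()["eef_pos"])))
```

```text
line ends [-20.2 -37.9 103. ] [-36.9 -38.8  87. ]
tab low end [-44.9 -38.5  43.8] [-27.5 -37.6  55.2]
[-75.1  11.5 169. ]
```

>>> move_arm(
  commands=[-0.5,0,0.5,0,-1,0,1,0,-1,0,1,0,-1,0,1,0,-0.5,0,0.5,0,0,0,0,0,0,0,0,0],
)

```text
time: 26.0
eef_pos: [0.7154, 0.1502, 0.2678]
tcp_rot: [-0.013, 0.708, 0.013, 0.706]
contact_force: [-0.7, 0.5, 0.6]
opening: 0.99
```

Run:
```python
from h import *
im=ctrl.read_camera("scene")[:,:,::-1].copy();cv2.imwrite("pics/s12.png",im)
im=ctrl.read_camera("wrist")[:,:,::-1].copy();cv2.imwrite("pics/w12.png",im)
s=ctrl.get_state();print(s["eef_pos"],s["contact_force"],s["time"])
```

```text
[0.71525629 0.15011109 0.26758729] [-0.2826978   0.37181303 -0.48680313] 26.1
```

View pics/s12.png

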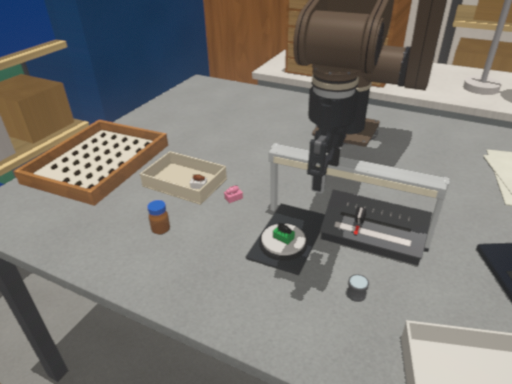

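View pics/w12.png

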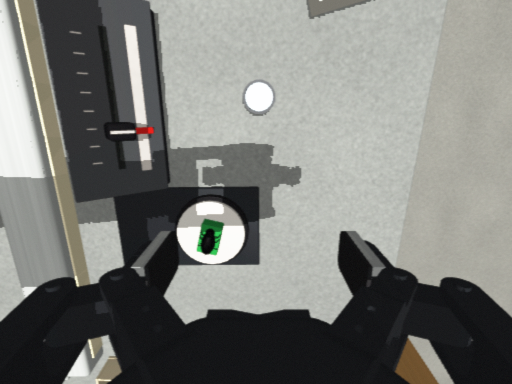

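The last views show the beetle upright at the middle of the stage at wrist pixel (211,237). The white line at (122,132) is level with the red tab at (146,131). The jar, loupe and brown beetle are where they were, and the arm is clear of everything. Handing in.

```bash
python3 -c "
from plant import ctrl
print(ctrl.sign_off())"
```

```text
the job is handed in; nothing more can be done
None
```

The job is done and handed in at about 26 s of the 48 s allowed.

- **Beetle:** I gripped the black beetle by its green base and lifted it out of the box. I lowered it onto the stage until it touched lightly (about 8 N) and released it. The last images show it upright. Its centre is about 2–4 mm from the stage centre, and the separate stage estimates also differ by a few millimetres.
- **Dimmer:** The moves allow no tool tilt, so I did not come in square to the panel. I kept the tool vertical in front of the LED bar and pushed the grip along its track with the robot-side finger, in two pushes, then backed away. The white line sits 0.6 mm short of the red tab by the wrist camera and 0.3 mm short by the scene camera. The top camera was blocked by the arm for this check.
- **Everything else:** The red tab, brown beetle, loupe and pin jar look unmoved. The arm was touching nothing at hand-in.
- **Contact in the box:** While closing on the beetle, the fingertips brushed the box floor, at about 6 N.

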